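# Stand a control board in the test stand

### The arm

A 7-joint arm with a two-finger parallel gripper is mounted at the origin on the work surface. World frame = base frame: x ahead of the robot, y to its left, z up, the work surface at z = 0. Lengths are in mm, angles in rad, forces in N, time in s.
With the tool pointing down it reaches from about 425 to 925 mm from the base axis. Payload 6.8 kg.
Tool frame: the origin (TCP) lies at the very end of the fingers, on their centre line; the grasp point (between the pads) lies 19 mm behind it; z points along the fingers, y is the direction in which the jaws open and shut (so a half turn about z gives the same grasp; the last joint's range is limited). The gripper opens to 88 mm and grips with 3 to 60 N. Pads are 20 mm wide; open, the fingers measure 115 mm over their backs; the gripper's body (75 mm by 178 mm) begins 61 mm behind the grasp point.
Start: joints at [-1.423, 0.477, 0.022, 1.555, -0.011, 1.109, -0.083], TCP at [170.783, 653.055, 222.664] pointing down, gripper open.
Joint ranges: [-2.96, 2.96], [-0.34, 2.1], [-1.41, 1.46], [0.24, 2.44], [-1.37, 4.51], [0.17, 1.92], [-2.96, 2.96]. Speed limits (rad/s): [2.39, 2.39, 3.14, 3.14, 3.14, 3.14, 3.14].

### API

Orientations are given as [roll, pitch, yaw] about the fixed x, y, z axes, in that order (R = Rz(yaw) Ry(pitch) Rx(roll)).
In Python, from station import manip, eyes gives the robot as it stands.
- The arm moves only by the tool send_rows, never from a script. Its argument "motion" is a list of rows, each a list of 6 numbers: the shift along the tool's x, y, z in units of 400 mm (1.0 is 400 mm), then the turn, a rotation vector about the tool's x, y, z in units of 45 degrees (1.0 is 45 degrees). A call has 1 to 8 rows; each row is the pose to reach, as a shift and turn from the pose commanded when the call began, along the tool's axes at that moment; what a row does not reach only later rows make up. A row lasts 1/12 s, in which the tool goes at most 41.7 mm and 7.16 degrees, less where a joint would pass 70% of its speed; a pose out of reach is approached as far as the arm can. A call with a number of a shift or a turn outside -1 to 1 is refused whole. A call with a gripper value outside its range is refused whole. "grip" is the opening, from 0 (shut) to 1 (fully open), set as the call begins (left out, the last holds). The fingers move at their own pace and stop on an object; "grip_force" is the grip in N (left out, the last holds). Time passes only in rows, so rows that repeat a pose let the fingers close. It gives the time, the measured TCP pose, the force and the opening at its end, in the units of the state.
- manip.state(): the state, without advancing time (a new reading comes with each control period).
- eyes.grab_frame(name): name is "side" or "top"; returns the picture (384x512x3 uint8, blue, green, red); there is no depth.
- eyes.camera_params(name): a dict with "camera_matrix" (3x3 intrinsics, pixels), "R" (3x3) and "t" (3): a world point X has camera coordinates R X + t. Camera axes: x right, y down, z forward; pixel columns grow to the right and rows downward; lengths in mm; the calibration is good to about 2 mm. A picture is of the moment at which its call begins. camera_params takes no time and is no camera call.
- manip.job_done(): hands the job in, once; it reports no verdict.
The state is a dict: "t": time; "joints": joint angles; "joint_vel": joint speeds; "tau": joint torques, N m; "ee_pos": TCP position; "orientation": TCP orientation; "contact_force": force on the tool from outside, world axes, zero at the start; "moment": the same for the moment, N m; "width": finger opening in mm.
Only numpy, scipy, OpenCV 4.12 (cv2) and the standard library are available. Lean on these libraries where they do the work, as an engineer would, in place of code of your own. Each camera call takes 0.05 s, during which the arm holds its last target. There are 200 camera calls.

### The job

Stand the loose control board upright in the slot of the test stand, with its bright contact edge down and its component side facing away from the rest post, and press it fully home so that the brass carrier in the slot is pushed right down. Leave it standing there by itself, and leave everything else on the bench where it is.

Things in the scene. Friction and masses are not known exactly. Their poses are not given: they have to be found in the camera images.
- board: Control board: flat green plate 110 x 50 x 6 mm, 0.10-0.19 kg. Origin: middle of the plain underside. Own x along its length, from the contact edge (x -55 mm) to the top edge (+55); y across (edges +-25); z out of the component side. Starts flat on the foam block, component side up, contact edge roughly towards the robot. Centre of mass within 10 mm of its middle.
- board_foot (a point): Middle of the board's contact edge (half-way through the thickness). A brass strip 9 x 44 mm runs along this edge on the component side.
- board_top (a point): Middle of the board's top edge, opposite the contact edge.
- board_fins (a point): Middle of the top of the board's finned heat sink (30 mm long, board x 11 to 41 mm; 24 mm wide; its top 18 mm from the underside).
- pad: Black foam block 90 x 30 x 20 mm high, fixed, length along own x. Origin: centre of its underside. The board lies on it, overhanging about 10 mm on each long side.
- stand: Test stand, fixed: base plate 125 x 84 x 10 mm, a grey slot near its robot-side end, a rest post behind it. Origin: on the bench under the middle of the slot; own x from the slot towards the post (roughly away from the robot), y along the slot, z up. A board with its foot in the slot mouth against the robot-side cheek and its back on the post leans there by itself at about 45 degrees.
- stand_slot (a point): Centre of the slot's mouth, 38 mm above the bench. Slot: 8 mm wide (stand x +-4 mm), 58 mm long (y +-29), closed at its ends. The cheek on the robot's side (x -14 to -4, 70 mm long) is 50 mm high above the bench; the cheek on the post's side (x 4 to 14) and the end walls 38 mm.
- stand_rest (a point): Where a leaning board touches the rest post: a rubber bar of radius 5 mm along y, axis at stand x 66.5 mm, height 90.5 mm. The post is 24 mm wide, x 65 to 77 mm, 88 mm high. The top edge of a leaning board overhangs this bar by about 20 mm.
- carrier (a joint): Brass carrier that forms the slot's floor, value in m: 0 = up (floor 18 mm above the bench, as it starts), 0.006 = fully down (floor 12 mm above the bench). It is stiff: the board's weight does not move it; it takes about 7 N of push downward, stays where it is left and meets a hard stop at 0.006.
- bottle: White dispensing bottle, 48 mm diameter, 105 mm high, standing, origin centre of its underside. Bystander.
- stick: Small green module card 70 x 22 x 4 mm lying flat, origin centre of its underside. Bystander, not the control board.
- header: Black connector block 30 x 10 x 12 mm, origin centre of its underside. Bystander.
- driver: Screwdriver 200 mm long, lying, green handle. Bystander.
- marker: Blue pen 130 mm long, 14 mm diameter, lying. Bystander.
- reel: Clear ring, 70 mm outside, 44 mm inside, 18 mm high, lying flat, origin centre of its underside. Bystander.
- tub: Clear jar with a lid, 80 mm diameter, 110 mm high, origin centre of its underside. Bystander.
Mind the look-alikes: they are no part of the job. Leave any blue or white look-alike of the board alone. What is shaped like the stand but orange is not meant.

How it is judged (in metres and radians):
At the end, for the whole second after the job is handed in: The board stands at rest by itself in the slot, contact edge down and centred within 6 mm along it, foot at most 15.5 mm above the bench, within 8 degrees of upright and of the slot's direction, heat sink away from the rest post, the carrier down at least 4.8 mm of its 6 (value of joint carrier above 0.0048 m and angle between board's own x axis and vertical below 0.14 rad and height (world z) of board_foot below 0.0155 m and x of board_foot in the frame of stand between -0.005 and 0.005 m and y of board_foot in the frame of stand between -0.006 and 0.006 m and x of board_fins in the frame of stand below 0 m and angle between the z axis of board and the x axis of stand, either way round below 0.15 rad and linear speed of board below 0.01 m/s); the robot touches nothing.
It fails at once if a bystander is shifted by more than 30 mm (distance of any of bottle, stick, header, driver, marker, reel, tub from where it was at the start of the episode above 0.03 m).
It also fails if it takes over 53 s, if anything falls off the work surface, if the arm or the gripper's body presses on something with over 40 N, if the wrist force passes 120 N, or if a joint passes its speed limit or range.

## Working session

There is one attempt and no reset: what is moved stays moved. The work goes in short steps, Python scripts to look and compute and a tool call to move; the robot and the scene stay as the last step left them, time stands still between calls to the robot, and variables do not carry over. Pictures are saved under pics/ and viewed, about 8 in all and at most 12, crops included, and the job is handed in when it is done.

Besides the shell and the picture viewer there is one more tool, called after ">>>" as name(argument=value, ...), one argument or row to a line, values as JSON. send_rows: Moves the arm, as the interface text tells. Shifts and turns lie within -1 to 1; 1 stands for 400 mm of shift or 45 degrees of turn. Its arguments: {"type":"object","properties":{"motion":{"type":"array"},"grip":{"type":"number"},"grip_force":{"type":"number"}},"required":["motion"]}

```bash
ls; mkdir -p pics
python3 - <<'E'
from station import manip, eyes
import cv2
s=manip.state();print(s)
for n in("side","top"):
    cv2.imwrite(f"pics/{n}0.png",eyes.grab_frame(n)); p=eyes.camera_params(n); print(n,p)
E
```

```text
pics
{'t': 0.0, 'joints': array([-1.42309768,  0.47778942,  0.02233981,  1.55645622, -0.0114735 ,
        1.10928822, -0.08311828]), 'joint_vel': array([ 0.00037632,  0.00105492,  0.00048163, -0.00147251, -0.00076019,
        0.0002975 ,  0.00039962]), 'tau': array([-7.39865409e-04, -5.82856929e+01,  1.53440114e+00, -2.72608852e+01,
       -5.44056098e-02,  1.68583717e-02,  1.43146794e-04]), 'ee_pos': array([170.65716096, 652.44415385, 221.68688529]), 'orientation': array([-3.13978659e+00,  1.58203807e-04,  2.88580917e+00]), 'contact_force': array([ 0.40622347,  0.09378888, -1.21013223]), 'moment': array([-0.03105062, -0.02091333, -0.00263024]), 'width': 87.68237571335956}
side {'camera_matrix': array([[465.60482005,   0.        , 262.35425618],
       [  0.        , 465.60482005, 191.01946326],
       [  0.        ,   0.        ,   1.        ]]), 'R': array([[-0.97758309, -0.21053314, -0.00266585],
       [-0.1096402 ,  0.51982756, -0.84720619],
       [ 0.17975076, -0.82792216, -0.53125753]]), 't': array([ 562.01086534,  137.31382225, 1197.67483355])}
top {'camera_matrix': array([[457.82667341,   0.        , 246.22755288],
       [  0.        , 457.82667341, 194.27727812],
       [  0.        ,   0.        ,   1.        ]]), 'R': array([[-0.01794452, -0.99982989, -0.00426476],
       [-0.98876368,  0.0183787 , -0.14835301],
       [ 0.14840615,  0.00155472, -0.98892527]]), 't': array([  10.4380379 ,  590.70577618, 1122.65684479])}
```

View pics/side0.png

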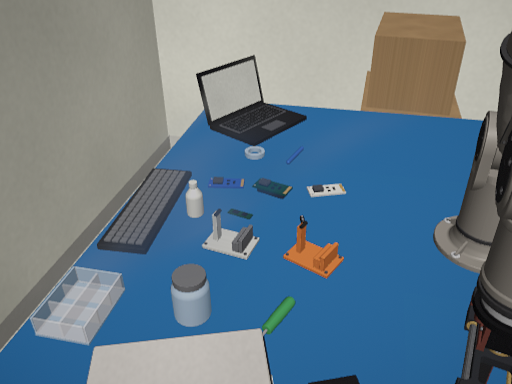

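View pics/top0.png

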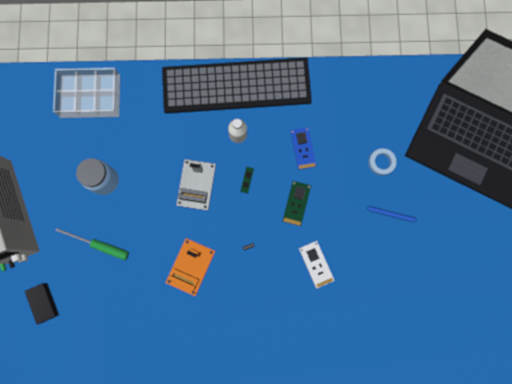

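The side view shows the green board at about (272,187) and the grey-white stand at (231,241). In the top view the board is at (297,203) with its brass edge at (292,222). The stand there is at (196,185), with its slot at (193,197) and its post at (196,166). The orange stand and the blue and white boards are look-alikes. I'll crop in closer.

```bash
cat > h.py <<'E'
import numpy as np, cv2
from station import manip, eyes
from scipy.spatial.transform import Rotation as Ro
def P(n):
    p=eyes.camera_params(n); return p["camera_matrix"],p["R"],p["t"]
def ray(n,uv):
    K,R,t=P(n); d=R.T@np.linalg.solve(K,[uv[0],uv[1],1.]); return -R.T@t,d
def onz(n,uv,z):
    c,d=ray(n,uv); return c+d*(z-c[2])/d[2]
def two(a,b):
    (c1,d1),(c2,d2)=ray("top",a),ray("side",b)
    k=np.linalg.lstsq(np.c_[d1,-d2],c2-c1,rcond=None)[0]
    p,q=c1+k[0]*d1,c2+k[1]*d2; return (p+q)/2,np.linalg.norm(p-q)
def proj(n,X):
    K,R,t=P(n); x=K@(R@np.asarray(X,float)+t); return x[:2]/x[2]
E
python3 - <<'E'
from h import *
s=cv2.imread("pics/side0.png");t=cv2.imread("pics/top0.png")
def crop(i,x,y,w,h,k): return cv2.resize(i[y:y+h,x:x+w],None,fx=k,fy=k,interpolation=cv2.INTER_CUBIC)
a=np.hstack([crop(t,170,150,50,70,8),crop(t,270,170,50,70,8)])
cv2.imwrite("pics/c_top.png",a)
b=np.vstack([crop(s,195,200,75,60,5)[:300],crop(s,240,170,75,40,5)]) 
b=np.hstack([crop(s,197,203,66,58,6),crop(s,243,165,60,58,6)])
cv2.imwrite("pics/c_side.png",b)
E
```

```text
(no output)
```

View pics/c_top.png

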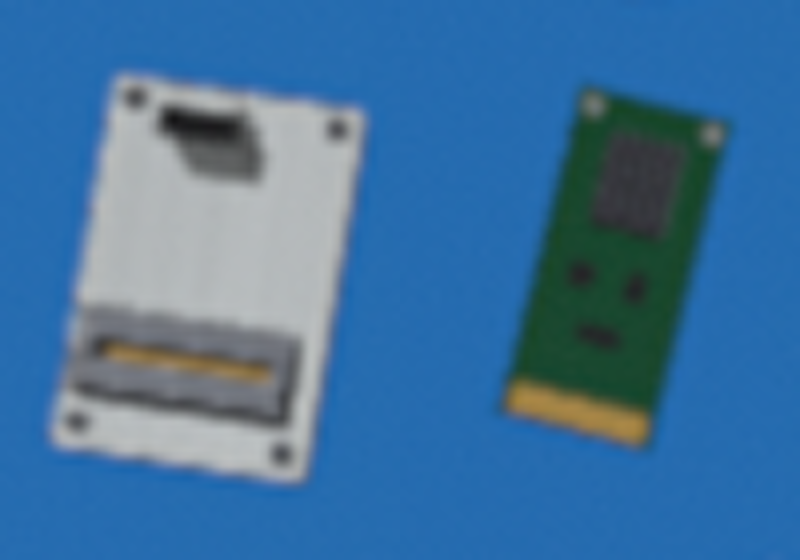

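View pics/c_side.png

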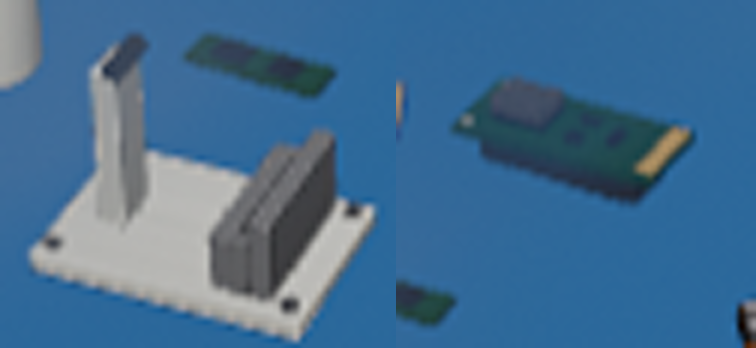

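The top crop shows the board's brass edge nearest the robot and its heat sink at the far end. The stand's slot, with the brass carrier in it, runs from (100,350) to (270,375) in crop pixels, with the post behind it. The side crop confirms the raised board and the post with its rubber bar. Next I'll measure these.

Run:
```python
from h import *
s=cv2.imread("pics/side0.png");t=cv2.imread("pics/top0.png")
np.set_printoptions(precision=1,suppress=True)
def C(uv,x,y,k,ox=0): return ((uv[0]-ox+.5)/k-.5+x,(uv[1]+.5)/k-.5+y)
T=lambda u,v:C((u,v),170,150,8) 
Tb=lambda u,v:C((u,v),270,170,8,400)
S=lambda u,v:C((u,v),197,203,6); Sb=lambda u,v:C((u,v),243,165,6,396)
print("board 2view: footR",two(Tb(648,447),Sb(693,133)),"topL",)
print("heat sink centre",two(Tb(640,187),Sb(528,102)))
print("brass mid",two(Tb(578,412),Sb(665,150)))
hs=cv2.cvtColor(t,cv2.COLOR_BGR2HSV)
m=((hs[...,0]<88)&(hs[...,1]>60)).astype(np.uint8)*255
b=np.zeros_like(m);b[175:235,278:316]=m[175:235,278:316]
b=cv2.morphologyEx(b,cv2.MORPH_CLOSE,np.ones((9,9)))
c=max(cv2.findContours(b,0,2)[0],key=cv2.contourArea)
box=cv2.boxPoints(cv2.minAreaRect(c));w=np.array([onz("top",p,26) for p in box]);print("board box px",box,"world",w,np.linalg.norm(np.diff(w,axis=0),axis=1),w.mean(0))
cs=[Tb(585,88),Tb(728,122),Tb(648,447),Tb(503,410)]
w=np.array([onz("top",p,26) for p in cs]);print("hand corners",w,np.linalg.norm(np.diff(w,axis=0),axis=1),w.mean(0))
d=w[:2].mean(0)-w[2:].mean(0);print("board yaw",np.arctan2(d[1],d[0]))
cs=[T(115,72),T(368,105),T(305,485),T(50,445)]
w=np.array([onz("top",p,10) for p in cs]);print("stand",w,np.linalg.norm(np.diff(w,axis=0),axis=1),w.mean(0))
d=w[:2].mean(0)-w[2:].mean(0);print("yaw",np.arctan2(d[1],d[0]))
f=[onz("top",T(*p),18) for p in((100,348),(272,376))];print("slot floor ends",f)
print("bar L/R 2view",two(T(160,118),S(108,72)),two(T(245,125),S(143,42)))
print("cheek top robot-side corner 2view (y- end)",two(T(290,420),S(268,230)))
print("cheek robot-side edge y+ / y-",onz("top",T(78,392),50),onz("top",T(285,422),50))
print("header px",onz("top",(249,246),12))
```

```text
board 2view: footR (array([ 512. , -137.8,   26.1]), np.float64(3.4555327221059233)) topL
heat sink centre (array([ 595.4, -137.3,   33.9]), np.float64(4.2214331347597))
brass mid (array([ 522.9, -115.6,   28.3]), np.float64(2.4581695349750246))
board box px [[282.8 220.7]
 [292.7 181.2]
 [309.6 185.4]
 [299.8 224.9]] world [[ 523.2  -93.    26. ]
 [ 625.7 -121.7   26. ]
 [ 613.7 -165.2   26. ]
 [ 511.6 -136.    26. ]] [106.4  45.2 106.3] [ 568.5 -129.    26. ]
hand corners [[ 627.3 -121.7   26. ]
 [ 615.2 -167.7   26. ]
 [ 510.2 -138.    26. ]
 [ 523.   -92.    26. ]] [ 47.5 109.1  47.8] [ 568.9 -129.8   26. ]
board yaw -0.27657628148125407
stand [[694.9 163.4  10. ]
 [682.1  79.5  10. ]
 [555.8 101.1  10. ]
 [570.5 184.4  10. ]] [ 84.9 128.2  84.6] [625.8 132.1  10. ]
yaw -0.1681317490069274
slot floor ends [array([601., 167.,  18.]), array([590.8, 110.9,  18. ])]
bar L/R 2view (array([663.5, 138.6,  91.7]), np.float64(4.796372480513722)) (array([658.7, 112. ,  90.2]), np.float64(0.15611193696394784))
cheek top robot-side corner 2view (y- end) (array([593.3, 109.5,  -3.8]), np.float64(28.442674549362337))
cheek robot-side edge y+ / y- [582.1 169.3  50. ] [571.3 103.8  50. ]
header px [460.8  -5.   12. ]
```

```bash
cat >> h.py <<'E'
def Rt(yaw,tilt):
    """tool pointing down tilted by `tilt` deg (+ = tip forward along heading yaw), jaws across heading"""
    h=np.array([np.cos(yaw),np.sin(yaw),0]); y=np.array([-h[1],h[0],0]); a=np.radians(tilt)
    z=np.sin(a)*h-np.cos(a)*np.array([0,0,1.]); return np.c_[np.cross(y,z),y,z]
def rel(pos,R,s=None):
    s=s or manip.state(); R0=Ro.from_euler('xyz',s["orientation"]).as_matrix()
    sh=R0.T@(np.array(pos)-s["ee_pos"]); rv=Ro.from_matrix(R0.T@R).as_rotvec(degrees=True)
    print("shift/400",np.round(sh/400,4),"turn/45",np.round(rv/45,4),"mm",round(np.linalg.norm(sh)),"deg",round(np.linalg.norm(rv),1))
E
python3 - <<'E'
from h import *
rel((569,-129,220),Rt(-.277,0))
E
```

```text
shift/400 [-1.4578 -1.6383  0.0072] turn/45 [-0.002   0.0001  0.027 ] mm 877 deg 1.2
```

>>> send_rows(
  motion=[
    [-0.72, -0.82, 0, 0, 0, 0.027],
    [-0.72, -0.82, 0, 0, 0, 0.027],
    [-0.72, -0.82, 0, 0, 0, 0.027],
    [-0.72, -0.82, 0, 0, 0, 0.027],
    [-0.72, -0.82, 0, 0, 0, 0.027],
    [-0.72, -0.82, 0, 0, 0, 0.027],
    [-0.72, -0.82, 0, 0, 0, 0.027],
    [-0.72, -0.82, 0, 0, 0, 0.027],
  ],
)

```text
t: 0.77
ee_pos: [320.5, 352.9, 222.5]
orientation: [-3.141, -0.0, 2.865]
contact_force: [0.5, -0.4, 0.1]
width: 87.6
```

Run:
```python
from h import *
s=manip.state();print(s["t"],s["joints"],s["ee_pos"],s["orientation"])
rel((585,138,200),Rt(-.168,45))
```

```text
0.7667 [-1.08021671  0.14695786  0.12860163  2.02176757 -0.02287456  0.9744557
  0.35375884] [320.53654102 352.89524739 222.47805746] [-3.14138639e+00 -2.27558746e-04  2.86468801e+00]
shift/400 [-0.7829 -0.336   0.0561] turn/45 [-0.0547 -0.9993 -0.1314] mm 342 deg 45.4
```

>>> send_rows(
  motion=[
    [-0.783, -0.336, 0.056, -0.055, -0.99, -0.131],
    [-0.783, -0.336, 0.056, -0.055, -0.99, -0.131],
    [-0.783, -0.336, 0.056, -0.055, -0.99, -0.131],
    [-0.783, -0.336, 0.056, -0.055, -0.99, -0.131],
    [-0.783, -0.336, 0.056, -0.055, -0.99, -0.131],
    [-0.783, -0.336, 0.056, -0.055, -0.99, -0.131],
    [-0.783, -0.336, 0.056, -0.055, -0.99, -0.131],
    [-0.783, -0.336, 0.056, -0.055, -0.99, -0.131],
  ],
)

```text
t: 1.43
ee_pos: [539.6, 177.6, 203.9]
orientation: [3.139, 0.775, 2.976]
contact_force: [0.9, 0.7, 1.3]
width: 87.7
```

Run:
```python
from h import *
s=manip.state();print(s["t"],s["joints"],s["ee_pos"],s["orientation"])
rel((585,138,200),Rt(-.168,45))
```

```text
1.4333 [-1.08193616  0.16068095  0.33600171  2.35547081  1.38813953  0.55115391
 -0.56586197] [539.60417232 177.63220186 203.86917682] [3.13940353 0.77504355 2.97617503]
shift/400 [-0.0849 -0.0793  0.0965] turn/45 [ 0.0051 -0.0132  0.0023] mm 60 deg 0.6
```

Run:
```python
from h import *
rel((605,136,80),Rt(-.168,45))
```

```text
shift/400 [ 0.0892 -0.0765  0.3459] turn/45 [ 0.0051 -0.0132  0.0023] mm 146 deg 0.6
```

>>> send_rows(
  motion=[
    [-0.085, -0.077, 0.1, 0, 0, 0],
    [-0.05, -0.077, 0.15, 0, 0, 0],
    [0.0, -0.077, 0.2, 0, 0, 0],
    [0.05, -0.077, 0.27, 0, 0, 0],
    [0.089, -0.077, 0.346, 0, 0, 0],
    [0.089, -0.077, 0.346, 0, 0, 0],
    [0.089, -0.077, 0.346, 0, 0, 0],
  ],
)

```text
t: 2.02
ee_pos: [604.7, 131.6, 78.2]
orientation: [-3.135, 0.77, 2.974]
contact_force: [-0.0, 0.4, 0.8]
width: 87.6
```

Run:
```python
from h import *
s=manip.state();print(s["t"],s["joints"],s["ee_pos"],s["orientation"])
rel((605,136,80),Rt(-.168,45))
rel((569,-129,160),Rt(-.277,-45))
```

```text
2.0167 [-0.78780965  0.5036366   0.24604197  2.33615679  2.14199034  0.47630071
 -1.28070604] [604.71135053 131.58187646  78.23360073] [-3.13547678  0.77028179  2.97423652]
shift/400 [-0.0023  0.011  -0.004 ] turn/45 [-0.0072 -0.0192  0.0006] mm 5 deg 0.9
shift/400 [-0.157  -0.658  -0.1284] turn/45 [-0.0073  1.9791  0.1487] mm 275 deg 89.3
```

Run:
```python
from h import *
rel((604,131,160),Rt(-.168,40))
rel((585,0,200),Rt(-.22,0))
```

```text
shift/400 [-0.1413 -0.0026 -0.1478] turn/45 [-0.0072  0.0919  0.0003] mm 82 deg 4.1
shift/400 [-0.2164 -0.3339 -0.2121] turn/45 [0.0184 0.9807 0.0607] mm 180 deg 44.2
```

>>> send_rows(
  motion=[
    [-0.141, -0.003, -0.148, 0, 0.09, 0],
    [-0.141, -0.003, -0.148, 0, 0.09, 0],
    [-0.216, -0.334, -0.212, 0.018, 0.98, 0.06],
    [-0.216, -0.334, -0.212, 0.018, 0.98, 0.06],
    [-0.216, -0.334, -0.212, 0.018, 0.98, 0.06],
    [-0.216, -0.334, -0.212, 0.018, 0.98, 0.06],
    [-0.216, -0.334, -0.212, 0.018, 0.98, 0.06],
    [-0.216, -0.334, -0.212, 0.018, 0.98, 0.06],
  ],
)

```text
t: 2.68
ee_pos: [601.0, 52.3, 159.5]
orientation: [-3.063, 0.558, 2.949]
contact_force: [-0.4, -0.1, -0.6]
width: 87.6
```

Run:
```python
from h import *
s=manip.state();print(s["t"],s["joints"],s["ee_pos"],s["orientation"])
b=np.array([568.7,-129.4]);h=np.array([np.cos(-.277),np.sin(-.277)])
g=np.r_[b+15*h,23]; R=Rt(-.277,-45); print("tcp grasp",g+15*R[:,2])
rel(g+15*R[:,2]-100*R[:,2],R)
```

```text
2.6833 [-0.67620689  0.27493297  0.32824661  2.20766769  0.87357987  0.35781799
  0.19606147] [600.95653448  52.34099915 159.49146621] [-3.06298115  0.55788458  2.94851591]
tcp grasp [ 572.92592273 -130.60146809   12.39339828]
shift/400 [-0.0645 -0.4548  0.302 ] turn/45 [-0.0976  1.7129  0.0473] mm 220 deg 77.2
```

Run:
```python
from h import *
rel((625,-90,170),Rt(-.277,-10))
```

```text
shift/400 [-0.1219 -0.3331  0.0715] turn/45 [-0.0747  0.9356  0.0706] mm 145 deg 42.4
```

>>> send_rows(
  motion=[
    [-0.12, -0.333, 0.07, -0.075, 0.935, 0.07],
    [-0.12, -0.333, 0.07, -0.075, 0.935, 0.07],
    [-0.12, -0.333, 0.07, -0.075, 0.935, 0.07],
    [-0.12, -0.333, 0.07, -0.075, 0.935, 0.07],
    [-0.12, -0.333, 0.07, -0.075, 0.935, 0.07],
    [-0.12, -0.333, 0.07, -0.075, 0.935, 0.07],
    [-0.12, -0.333, 0.07, -0.075, 0.935, 0.07],
    [-0.12, -0.333, 0.07, -0.075, 0.935, 0.07],
  ],
)

```text
t: 3.35
ee_pos: [625.7, -91.8, 174.0]
orientation: [-3.139, -0.127, 2.864]
contact_force: [0.9, 0.7, -0.1]
width: 88.2
```

```bash
cat >> h.py <<'E'
def st():
    s=manip.state();print(round(s["t"],2),"j",np.round(s["joints"],2),"p",np.round(s["ee_pos"],1),"o",np.round(s["orientation"],3),"F",np.round(s["contact_force"],1),"w",round(s["width"],1))
bc=np.array([568.7,-129.4]);bh=np.array([np.cos(-.277),np.sin(-.277)])
g=np.r_[bc+15*bh,23]; Rg=Rt(-.277,-45); tg=g+15*Rg[:,2]
E
python3 - <<'E'
from h import *
st(); rel(tg-100*Rg[:,2],Rg)
E
```

```text
3.35 j [ 0.07  0.52 -0.01  1.6  -0.02  1.14  1.36] p [625.7 -91.8 174. ] o [-3.139 -0.127  2.864] F [ 0.9  0.7 -0.1] w 88.2
shift/400 [-0.1047 -0.1286  0.216 ] turn/45 [-0.0036  0.8377 -0.0015] mm 109 deg 37.7
```

>>> send_rows(
  motion=[
    [-0.1, -0.128, 0.03, -0.004, 0.837, 0],
    [-0.1, -0.128, 0.08, -0.004, 0.837, 0],
    [-0.1, -0.128, 0.13, -0.004, 0.837, 0],
    [-0.105, -0.129, 0.18, -0.004, 0.837, 0],
    [-0.105, -0.129, 0.216, -0.004, 0.837, 0],
    [-0.105, -0.129, 0.216, -0.004, 0.837, 0],
    [-0.105, -0.129, 0.216, -0.004, 0.837, 0],
    [-0.105, -0.129, 0.216, -0.004, 0.837, 0],
  ],
)

```text
t: 4.02
ee_pos: [640.4, -148.9, 79.1]
orientation: [-3.135, -0.783, 2.861]
contact_force: [1.2, -0.3, 1.1]
width: 87.7
```

Run:
```python
from h import *
st(); rel(tg-40*Rg[:,2],Rg);rel(tg,Rg)
```

```text
4.02 j [ 0.16  1.08  0.02  0.99 -0.08  1.85  1.48] p [ 640.4 -148.9   79.1] o [-3.135 -0.783  2.861] F [ 1.2 -0.3  1.1] w 87.7
shift/400 [ 0.0059 -0.0015  0.1415] turn/45 [-0.0049  0.0028 -0.0034] mm 57 deg 0.3
shift/400 [ 0.0061 -0.0011  0.2415] turn/45 [-0.0049  0.0028 -0.0034] mm 97 deg 0.3
```

>>> send_rows(
  motion=[
    [0.006, -0.001, 0.07, -0.005, 0.003, -0.003],
    [0.006, -0.001, 0.14, -0.005, 0.003, -0.003],
    [0.006, -0.001, 0.19, -0.005, 0.003, -0.003],
    [0.006, -0.001, 0.22, -0.005, 0.003, -0.003],
    [0.006, -0.001, 0.2415, -0.005, 0.003, -0.003],
    [0.006, -0.001, 0.2415, -0.005, 0.003, -0.003],
  ],
)

```text
t: 4.52
ee_pos: [571.5, -131.5, 13.5]
orientation: [-3.137, -0.786, 2.86]
contact_force: [-0.2, -0.7, 1.0]
width: 87.8
```

Run:
```python
from h import *
st(); rel(tg,Rg)
a=eyes.grab_frame("top")[150:250,240:350];b=eyes.grab_frame("side")[130:230,220:330]
cv2.imwrite("pics/grasp.png",np.hstack([cv2.resize(i,None,fx=3.6,fy=3.6,interpolation=2) for i in(a,b)]))
```

```text
4.52 j [ 0.17  1.04 -0.    1.25 -0.08  1.63  1.48] p [ 571.5 -131.5   13.5] o [-3.137 -0.786  2.86 ] F [-0.2 -0.7  1. ] w 87.8
shift/400 [-0.0041  0.0032 -0.    ] turn/45 [-0.001  -0.001  -0.0044] mm 2 deg 0.2
```

View pics/grasp.png

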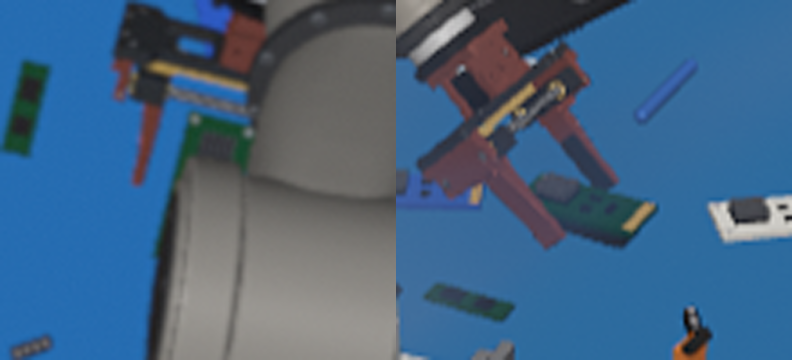

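The side view shows the fingers straddling the board, with nothing else touched, so I'll close the gripper.

>>> send_rows(
  motion=[
    [-0.004, 0.003, 0, 0, 0, 0],
    [-0.004, 0.003, 0, 0, 0, 0],
    [-0.004, 0.003, 0, 0, 0, 0],
    [-0.004, 0.003, 0, 0, 0, 0],
    [-0.004, 0.003, 0, 0, 0, 0],
    [-0.004, 0.003, 0, 0, 0, 0],
    [-0.004, 0.003, 0, 0, 0, 0],
    [-0.004, 0.003, 0, 0, 0, 0],
  ],
  grip=0,
  grip_force=40,
)

```text
t: 5.28
ee_pos: [572.2, -131.5, 9.0]
orientation: [-3.134, -0.791, 2.856]
contact_force: [-0.4, -0.2, -0.6]
width: 49.8
```

Run:
```python
from h import *
st(); rel(tg,Rg)
p=tg+np.array([-10,0,130]);rel(p,Rt(-.277,-30))
rel((560,-60,230),Rt(-.25,0))
```

```text
5.28 j [ 0.17  1.05 -0.    1.25 -0.08  1.64  1.48] p [ 572.2 -131.5    9. ] o [-3.134 -0.791  2.856] F [-0.4 -0.2 -0.6] w 49.8
shift/400 [ 0.0053  0.0026 -0.0067] turn/45 [-0.0021 -0.0075 -0.0074] mm 4 deg 0.5
shift/400 [ 0.2533 -0.006  -0.218 ] turn/45 [-0.0031 -0.3408 -0.0071] mm 134 deg 15.3
shift/400 [ 0.449   0.1604 -0.3329] turn/45 [ 0.0086 -1.0075 -0.0388] mm 233 deg 45.4
```

```bash
cat >> h.py <<'E'
import os
def RR(s): return Ro.from_euler('xyz',s["orientation"]).as_matrix()
def board_now(s=None):
    s=s or manip.state(); T=np.load("tb.npy"); R=RR(s); return s["ee_pos"]+R@T[:,3], R@T[:,:3]
SY=-.168; S0=np.array([594.,136.5])
def hs(yaw): return np.array([np.cos(yaw),np.sin(yaw),0])
def target(foot,lean=0,yaw=None):
    """tool pose so mid-thickness foot at world foot, board upright leaning `lean` deg (top toward post)"""
    T=np.load("tb.npy"); h=hs(SY if yaw is None else yaw); y=np.array([-h[1],h[0],0]); a=np.radians(lean)
    x=np.sin(a)*h+np.cos(a)*np.array([0,0,1.]); Rb=np.c_[x,y,np.cross(x,y)]
    o=np.array(foot,float)-Rb@[-55,0,3]; R=Rb@T[:,:3].T; return o-R@T[:,3],R
E
python3 - <<'E'
from h import *
s=manip.state();R=RR(s)
h=hs(-.277);Rb=np.c_[h,[-h[1],h[0],0],[0,0,1]]
o=np.r_[bc,20]; off=R.T@(o-s["ee_pos"]); print("board in tool",off); off[1]=0
np.save("tb.npy",np.c_[R.T@Rb,off])
print(board_now(s)); h=hs(SY)
p,R1=target(np.r_[S0,110.]-20*h,30); print(p); rel(p,R1)
E
```

```text
board in tool [10.62902301  0.9962144  -4.90663014]
(array([ 568.42476558, -130.35742411,   20.0053109 ]), array([[ 9.61880179e-01,  2.73471243e-01, -9.88786768e-17],
       [-2.73471243e-01,  9.61880179e-01,  1.71177047e-17],
       [-6.34615061e-17, -3.27605268e-18,  1.00000000e+00]]))
[615.30656088 132.81509408 154.07513821]
shift/400 [ 0.3161  0.6629 -0.2012] turn/45 [ 0.0306 -1.3324 -0.1379] mm 305 deg 60.3
```

>>> send_rows(
  motion=[
    [0.05, 0, -0.05, 0, 0, 0],
    [0.12, 0, -0.11, 0, -0.05, 0],
    [0.2, 0, -0.18, 0, -0.2, 0],
    [0.25, 0, -0.22, 0, -0.34, 0],
    [0.35, 0.08, -0.28, 0, -0.6, -0.02],
    [0.449, 0.16, -0.333, 0.009, -0.99, -0.04],
    [0.449, 0.16, -0.333, 0.009, -0.99, -0.04],
    [0.449, 0.16, -0.333, 0.009, -0.99, -0.04],
  ],
)

```text
t: 5.95
ee_pos: [563.1, -54.9, 236.6]
orientation: [3.135, -0.01, 2.898]
contact_force: [0.3, 1.0, -2.1]
width: 49.5
```

Run:
```python
from h import *
st(); print(board_now()); h=hs(SY)
p,R1=target(np.r_[S0,110.]-20*h,30); print(p); rel(p,R1)
cv2.imwrite("pics/lift.png",cv2.resize(eyes.grab_frame("side")[60:260,150:400],None,fx=3,fy=3))
```

```text
5.95 j [ 0.03  0.29 -0.04  1.8   0.    1.06  1.31] p [563.1 -54.9 236.6] o [ 3.135 -0.01   2.898] F [ 0.3  1.  -2.1] w 49.5
(array([552.81886663, -52.359693  , 241.62835962]), array([[ 0.6886692 ,  0.23533216, -0.68582323],
       [-0.17246016,  0.97188311,  0.16031442],
       [ 0.70426716,  0.00787358,  0.70989139]]))
[615.30656088 132.81509408 154.07513821]
shift/400 [-0.0157  0.4856  0.2092] turn/45 [-0.0029 -0.338  -0.0888] mm 212 deg 15.7
```

View pics/lift.png

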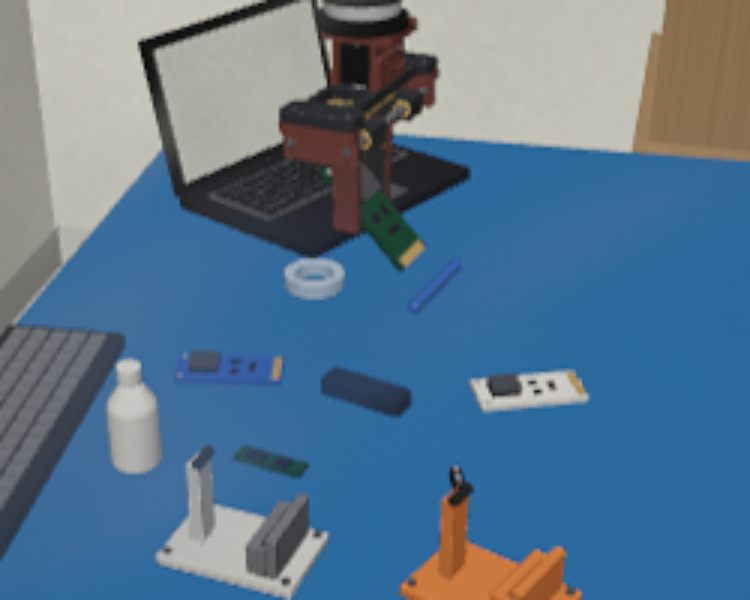

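The board is held at 45° with its brass edge down and its heat sink facing the robot. I'll carry it over to the slot.

>>> send_rows(
  motion=[
    [-0.016, 0.486, 0.05, -0.003, -0.338, -0.089],
    [-0.016, 0.486, 0.1, -0.003, -0.338, -0.089],
    [-0.016, 0.486, 0.15, -0.003, -0.338, -0.089],
    [-0.016, 0.486, 0.209, -0.003, -0.338, -0.089],
    [-0.016, 0.486, 0.209, -0.003, -0.338, -0.089],
    [-0.016, 0.486, 0.209, -0.003, -0.338, -0.089],
    [-0.016, 0.486, 0.209, -0.003, -0.338, -0.089],
    [-0.016, 0.486, 0.209, -0.003, -0.338, -0.089],
  ],
)

```text
t: 6.67
ee_pos: [611.6, 126.3, 145.8]
orientation: [-3.135, 0.238, 2.963]
contact_force: [-0.5, -0.6, -1.3]
width: 49.1
```

Run:
```python
from h import *
st(); print(board_now()); h=hs(SY)
p,R1=target(np.r_[S0,75.],0); print(p); rel(p,R1)
```

```text
6.67 j [-0.31  0.38 -0.08  1.93  0.27  0.65  0.81] p [611.6 126.3 145.8] o [-3.135  0.238  2.963] F [-0.5 -0.6 -1.3] w 49.1
(array([600.30167874, 128.34548313, 148.05949416]), array([[ 0.50850103,  0.17323547, -0.84345491],
       [-0.08382771,  0.98485928,  0.15174028],
       [ 0.85697119, -0.00645519,  0.51532389]]))
[607.79979698 134.08823069 133.98156208]
shift/400 [0.0194 0.0177 0.0256] turn/45 [-0.0151 -0.6893 -0.0017] mm 15 deg 31.0
```

>>> send_rows(
  motion=[
    [0.02, 0.018, 0.005, -0.015, -0.15, 0],
    [0.02, 0.018, 0.01, -0.015, -0.3, 0],
    [0.02, 0.018, 0.015, -0.015, -0.45, 0],
    [0.02, 0.018, 0.025, -0.015, -0.6, 0],
    [0.02, 0.018, 0.025, -0.015, -0.69, 0],
    [0.02, 0.018, 0.025, -0.015, -0.69, 0],
    [0.02, 0.018, 0.025, -0.015, -0.69, 0],
    [0.02, 0.018, 0.025, -0.015, -0.69, 0],
  ],
)

```text
t: 7.33
ee_pos: [614.2, 119.7, 136.2]
orientation: [-3.105, 0.704, 2.955]
contact_force: [0.7, -0.7, -1.7]
width: 49.5
```

Run:
```python
from h import *
st(); print(board_now()); h=hs(SY)
p,R1=target(np.r_[S0,75.],0); rel(p,R1)
a=eyes.grab_frame("top");b=eyes.grab_frame("side")
cv2.imwrite("pics/t1.png",a);cv2.imwrite("pics/s1.png",b)
cv2.imwrite("pics/over.png",np.hstack([cv2.resize(i,None,fx=5,fy=5,interpolation=2) for i in(a[145:225,160:240],b[180:260,190:270])]))
```

```text
7.33 j [-0.97  0.39  0.51  2.27  1.57  0.29 -0.66] p [614.2 119.7 136.2] o [-3.105  0.704  2.955] F [ 0.7 -0.7 -1.7] w 49.5
(array([603.1616764 , 121.92976996, 133.09133998]), array([[ 0.07959954,  0.20270043, -0.97600023],
       [ 0.01438276,  0.97877155,  0.204449  ],
       [ 0.99672316, -0.03031162,  0.07499437]]))
shift/400 [ 0.0207  0.0321 -0.0114] turn/45 [-0.0602 -0.096  -0.0077] mm 16 deg 5.1
```

View pics/over.png

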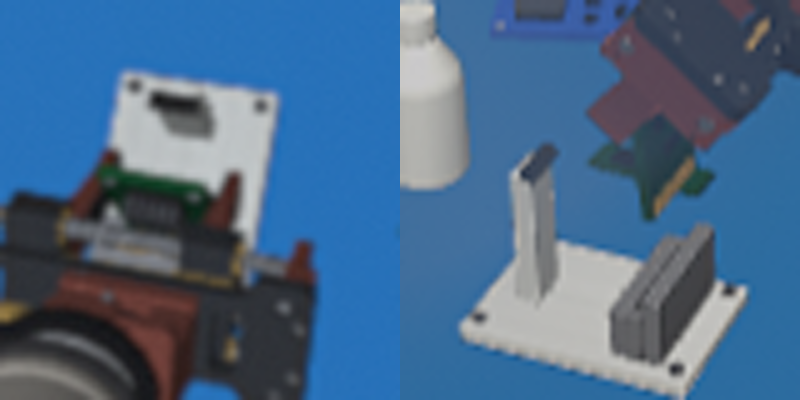

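The top view shows the upright board over the stand between the fingers. The side view shows the brass edge over the slot, with the heat sink facing the robot. I'll check the stand estimate and the held foot against these pictures.

Run:
```python
from h import *
np.set_printoptions(precision=1,suppress=True)
b=cv2.imread("pics/s1.png");a=cv2.imread("pics/t1.png")
k=8;x0,y0=220,205
im=cv2.resize(b[y0:y0+55,x0:x0+55],None,fx=k,fy=k,interpolation=2)
im0=cv2.resize(cv2.imread("pics/top0.png")[160:215,170:222],None,fx=6.4,fy=8,interpolation=2)
k0=8;im0=cv2.resize(cv2.imread("pics/top0.png")[165:215,175:220],None,fx=k0,fy=k0,interpolation=2)
h=hs(SY);y=np.array([-h[1],h[0],0])
W=lambda p:np.r_[S0,0]+h*p[0]+y*p[1]+[0,0,p[2]]
def dot(im,n,X,x0,y0,k,c):
    p=proj(n,X);cv2.circle(im,tuple(int(round(v)) for v in((p[0]-x0+.5)*k,(p[1]-y0+.5)*k)),3,c,-1)
for p in[(-14,35,50),(-14,-35,50),(-4,35,50),(-4,-35,50),(4,35,38),(14,35,38),(14,-35,38)]:
    dot(im,"side",W(p),x0,y0,k,(0,0,255));dot(im0,"top",W(p),175,165,k0,(0,0,255))
o,R=board_now()
for p in[(-55,25,0),(-55,25,6),(-55,-25,6),(-55,-25,0)]: dot(im,"side",o+R@p,x0,y0,k,(0,255,255))
H=440
im0=cv2.copyMakeBorder(im0,0,40,0,0,0)
cv2.imwrite("pics/ov.png",np.hstack([im,im0[:440]]))
```

```text
(no output)
```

View pics/ov.png

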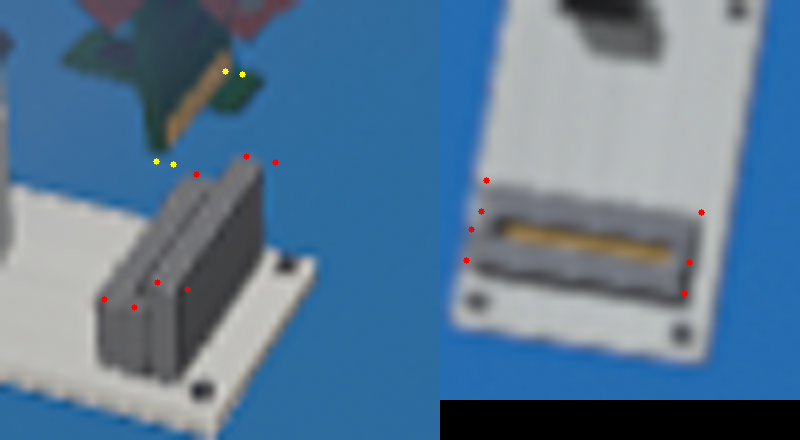

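The overlay isn't trustworthy because the arm was still settling. I'll finish the correction, let it settle and measure again.

Run:
```python
from h import *
st(); p,R1=target(np.r_[S0,75.],0); rel(p,R1)
```

```text
7.43 j [-0.97  0.39  0.5   2.27  1.56  0.29 -0.66] p [612.7 119.9 134.8] o [-3.102  0.701  2.959] F [ 0.3 -0.3 -1.3] w 49.9
shift/400 [ 0.0155  0.0322 -0.0115] turn/45 [-0.0606 -0.1003 -0.0041] mm 15 deg 5.3
```

>>> send_rows(
  motion=[
    [0.015, 0.032, -0.012, -0.06, -0.1, -0.004],
    [0.015, 0.032, -0.012, -0.06, -0.1, -0.004],
    [0.015, 0.032, -0.012, -0.06, -0.1, -0.004],
    [0.015, 0.032, -0.012, -0.06, -0.1, -0.004],
    [0.015, 0.032, -0.012, -0.06, -0.1, -0.004],
    [0.015, 0.032, -0.012, -0.06, -0.1, -0.004],
    [0.015, 0.032, -0.012, -0.06, -0.1, -0.004],
    [0.015, 0.032, -0.012, -0.06, -0.1, -0.004],
  ],
)

```text
t: 8.1
ee_pos: [608.9, 135.4, 134.5]
orientation: [3.136, 0.779, 2.964]
contact_force: [-0.6, 0.7, -2.4]
width: 49.6
```

Run:
```python
from h import *
st(); p,R1=target(np.r_[S0,75.],0); rel(p,R1)
```

```text
8.1 j [-0.93  0.39  0.4   2.32  1.94  0.38 -1.05] p [608.9 135.4 134.5] o [3.136 0.779 2.964] F [-0.6  0.7 -2.4] w 49.6
shift/400 [ 0.0023 -0.0037 -0.0006] turn/45 [ 0.0006 -0.0002 -0.0008] mm 2 deg 0.0
```

```bash
cat > ov.py <<'E'
from h import *
import sys
b=eyes.grab_frame("side");a=eyes.grab_frame("top");n=sys.argv[1];cv2.imwrite(f"pics/s_{n}.png",b);cv2.imwrite(f"pics/t_{n}.png",a);st()
h=hs(SY);y=np.array([-h[1],h[0],0]);W=lambda p:np.r_[S0,0]+h*p[0]+y*p[1]+[0,0,p[2]]
o,R=board_now();out=[]
k=10
for nm,img,x0,y0,w,hh in(("side",b,222,203,40,55),("top",a,175,165,40,55)):
    im=cv2.resize(img[y0:y0+hh,x0:x0+w],None,fx=k,fy=k,interpolation=2)
    def dot(X,c):
        p=proj(nm,X);cv2.circle(im,tuple(int(round(v)) for v in((p[0]-x0+.5)*k,(p[1]-y0+.5)*k)),3,c,-1)
    for p in[(-14,35,50),(-14,-35,50),(-4,35,50),(-4,-35,50),(14,35,38),(14,-35,38)]:dot(W(p),(0,0,255))
    for p in[(-55,25,0),(-55,25,6),(-55,22,6),(-55,-22,6),(-46,22,6),(-46,-22,6),(55,25,0),(55,-25,0),(55,25,6),(55,-25,6)]:dot(o+R@p,(0,255,255))
    out.append(im)
cv2.imwrite(f"pics/ov_{n}.png",np.hstack(out))
E
python3 ov.py a
```

```text
8.2 j [-0.93  0.39  0.4   2.32  1.94  0.38 -1.05] p [608.6 135.7 134.2] o [3.137 0.779 2.965] F [ 0.3  0.3 -2. ] w 49.4
```

View pics/ov_a.png

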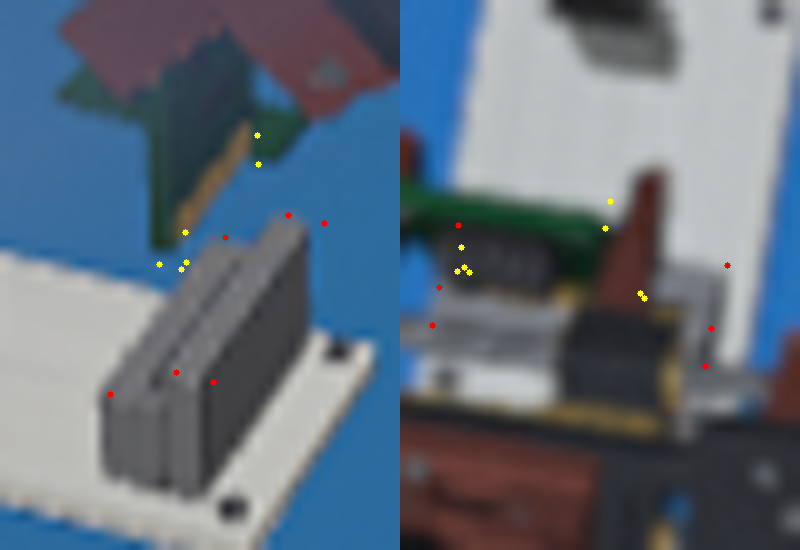

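With the arm settled, the side view shows the stand and the board offset alike horizontally, so x and y agree. The board's foot sits about 5.5 mm higher than modelled (brass end at (180,240) against the predicted (186,262)). I'll correct for that, then probe against the taller robot-side cheek.

Run:
```python
from h import *
T=np.load("tb.npy");T[:,3]+=T[:,:3]@[5.5,0,0];np.save("tb.npy",T)
st();h=hs(SY)
p,R1=target(np.r_[S0,44.]+9*h,0); rel(p,R1)
print("world->tool: h",RR(manip.state()).T@h/400,"z",RR(manip.state()).T@[0,0,1]/400)
```

```text
8.2 j [-0.93  0.39  0.4   2.32  1.94  0.38 -1.05] p [608.6 135.7 134.2] o [3.137 0.779 2.965] F [ 0.3  0.3 -2. ] w 49.4
shift/400 [ 0.0493 -0.0046  0.0802] turn/45 [ 0.0011 -0.0006  0.0001] mm 38 deg 0.1
world->tool: h [-1.77894921e-03  1.16836432e-05  1.75647465e-03] z [-1.75645432e-03  8.69007445e-06 -1.77898643e-03]
```

>>> send_rows(
  motion=[
    [0.01, -0.005, 0.025, 0.001, 0, 0],
    [0.02, -0.005, 0.04, 0.001, 0, 0],
    [0.035, -0.005, 0.06, 0.001, 0, 0],
    [0.049, -0.005, 0.08, 0.001, 0, 0],
    [0.049, -0.005, 0.08, 0.001, 0, 0],
    [0.049, -0.005, 0.08, 0.001, 0, 0],
    [0.049, -0.005, 0.08, 0.001, 0, 0],
  ],
)

```text
t: 8.78
ee_pos: [616.6, 132.5, 97.8]
orientation: [3.138, 0.779, 2.966]
contact_force: [0.4, -0.9, -0.6]
width: 49.8
```

Run:
```python
from h import *
st();h=hs(SY)
p,R1=target(np.r_[S0,44.]+9*h,0); rel(p,R1)
p,R1=target(np.r_[S0,44.]-2*h,0); rel(p,R1)
```

```text
8.78 j [-0.82  0.48  0.3   2.32  2.11  0.43 -1.23] p [616.6 132.5  97.8] o [3.138 0.779 2.966] F [ 0.4 -0.9 -0.6] w 49.8
shift/400 [0.0005 0.0003 0.0008] turn/45 [ 0.0002 -0.0004  0.0003] mm 0 deg 0.0
shift/400 [ 0.02    0.0001 -0.0186] turn/45 [ 0.0002 -0.0004  0.0003] mm 11 deg 0.0
```

>>> send_rows(
  motion=[
    [0.006, 0, -0.005, 0, 0, 0],
    [0.01, 0, -0.008, 0, 0, 0],
    [0.013, 0, -0.011, 0, 0, 0],
    [0.016, 0, -0.014, 0, 0, 0],
    [0.018, 0, -0.017, 0, 0, 0],
    [0.02, 0, -0.0186, 0, 0, 0],
    [0.02, 0, -0.0186, 0, 0, 0],
    [0.02, 0, -0.0186, 0, 0, 0],
  ],
)

```text
t: 9.45
ee_pos: [607.3, 134.3, 98.4]
orientation: [3.136, 0.782, 2.964]
contact_force: [6.3, -0.9, -3.7]
width: 49.6
```

Run:
```python
from h import *
st();h=hs(SY)
p,R1=target(np.r_[S0,44.]-2*h,0); rel(p,R1)
p,R1=target(np.r_[S0,44.]-6*h,0); rel(p,R1)
```

```text
9.45 j [-0.84  0.47  0.3   2.33  2.1   0.45 -1.24] p [607.3 134.3  98.4] o [3.136 0.782 2.964] F [ 6.3 -0.9 -3.7] w 49.6
shift/400 [ 0.0042 -0.0002 -0.0009] turn/45 [-0.      0.0036 -0.0013] mm 2 deg 0.2
shift/400 [ 0.0112 -0.0003 -0.0079] turn/45 [-0.      0.0036 -0.0013] mm 6 deg 0.2
```

The foot has met the cheek at about 6 N. Now I'll lower it into the slot.

>>> send_rows(
  motion=[
    [0.003, 0, 0.005, 0, 0, 0],
    [0.006, 0, 0.008, 0, 0, 0],
    [0.01, 0, 0.012, 0, 0, 0],
    [0.014, 0, 0.016, 0, 0, 0],
    [0.018, 0, 0.02, 0, 0, 0],
    [0.0237, 0, 0.0258, 0, 0, 0],
    [0.0237, 0, 0.0258, 0, 0, 0],
    [0.0237, 0, 0.0258, 0, 0, 0],
  ],
)

```text
t: 10.12
ee_pos: [607.5, 134.2, 83.8]
orientation: [3.137, 0.781, 2.964]
contact_force: [8.5, -1.4, -3.2]
width: 49.7
```

Run:
```python
from h import *
st();h=hs(SY);o,R=board_now();f=o+R@[-55,0,3];print("foot",f,"in stand",(f[:2]-S0)@h[:2],(f[:2]-S0)@[-h[1],h[0]])
print("tilt",np.degrees(np.arctan2(R[:,0]@h,R[2,0])))
```

```text
10.12 j [-0.81  0.5   0.26  2.34  2.15  0.48 -1.3 ] p [607.5 134.2  83.8] o [3.137 0.781 2.964] F [ 8.5 -1.4 -3.2] w 49.7
foot [593.85386145 136.61664137  30.27040932] in stand -0.16358478865668946 0.09056324618619917
tilt -0.11192155590881474
```

>>> send_rows(
  motion=[
    [0.001, 0, 0.005, 0, 0, 0],
    [0.005, 0, 0.009, 0, 0, 0],
    [0.009, 0, 0.013, 0, 0, 0],
    [0.013, 0, 0.017, 0, 0, 0],
    [0.016, 0, 0.02, 0, 0, 0],
    [0.019, 0, 0.023, 0, 0, 0],
    [0.019, 0, 0.023, 0, 0, 0],
    [0.019, 0, 0.023, 0, 0, 0],
  ],
)

```text
t: 10.78
ee_pos: [608.1, 134.1, 71.8]
orientation: [3.137, 0.781, 2.965]
contact_force: [6.3, -1.4, 1.8]
width: 49.5
```

```bash
cat >> h.py <<'E'
def foot():
    st();h=hs(SY);o,R=board_now();f=o+R@[-55,0,3];print("foot z",round(f[2],1),"in stand",(f[:2]-S0)@h[:2],(f[:2]-S0)@[-h[1],h[0]],"tilt",np.degrees(np.arctan2(R[:,0]@h,R[2,0])))
E
python3 -c "
from h import *
foot()"
```

```text
10.78 j [-0.78  0.53  0.24  2.33  2.18  0.5  -1.34] p [608.1 134.1  71.8] o [3.137 0.781 2.965] F [ 6.3 -1.4  1.8] w 49.5
foot z 18.3 in stand 0.3797030716547229 0.0697172463325313 tilt -0.08166303833049957
```

>>> send_rows(
  motion=[
    [0.001, 0, 0.004, 0, 0, 0],
    [0.003, 0, 0.006, 0, 0, 0],
    [0.005, 0, 0.008, 0, 0, 0],
    [0.007, 0, 0.01, 0, 0, 0],
    [0.009, 0, 0.012, 0, 0, 0],
    [0.011, 0, 0.0145, 0, 0, 0],
    [0.011, 0, 0.0145, 0, 0, 0],
    [0.011, 0, 0.0145, 0, 0, 0],
  ],
)

```text
t: 11.45
ee_pos: [610.2, 133.9, 66.9]
orientation: [3.135, 0.786, 2.963]
contact_force: [-4.0, -0.8, 23.3]
width: 49.9
```

```bash
python3 -c "
from h import *
foot()"
```

```text
11.45 j [-0.77  0.54  0.22  2.33  2.2   0.51 -1.36] p [610.2 133.9  66.9] o [3.135 0.786 2.963] F [-4.  -0.8 23.3] w 49.9
foot z 13.4 in stand 2.703965998428706 0.29207497712720365 tilt -0.36584487490284706
```

>>> send_rows(
  motion=[
    [0.003, 0, 0, 0, 0, 0],
    [0.005, 0, 0.001, 0, 0, 0],
    [0.006, 0, 0.003, 0, 0, 0],
    [0.007, 0, 0.0035, 0, 0, 0],
    [0.007, 0, 0.0035, 0, 0, 0],
    [0.007, 0, 0.0035, 0, 0, 0],
  ],
)

```text
t: 11.95
ee_pos: [610.9, 133.8, 65.8]
orientation: [3.133, 0.791, 2.961]
contact_force: [-6.2, -2.2, 30.9]
width: 49.6
```

Run:
```python
from h import *
foot()
b=eyes.grab_frame("side");a=eyes.grab_frame("top")
cv2.imwrite("pics/in.png",np.hstack([cv2.resize(b[200:260,205:265],None,fx=6.6,fy=6.6,interpolation=2),cv2.resize(a[155:215,170:230],None,fx=6.6,fy=6.6,interpolation=2)]))
```

```text
11.95 j [-0.77  0.55  0.22  2.33  2.21  0.52 -1.37] p [610.9 133.8  65.8] o [3.133 0.791 2.961] F [-6.2 -2.2 30.9] w 49.6
foot z 12.2 in stand 3.706105471138456 0.45927657716555353 tilt -0.6348565139585854
```

View pics/in.png

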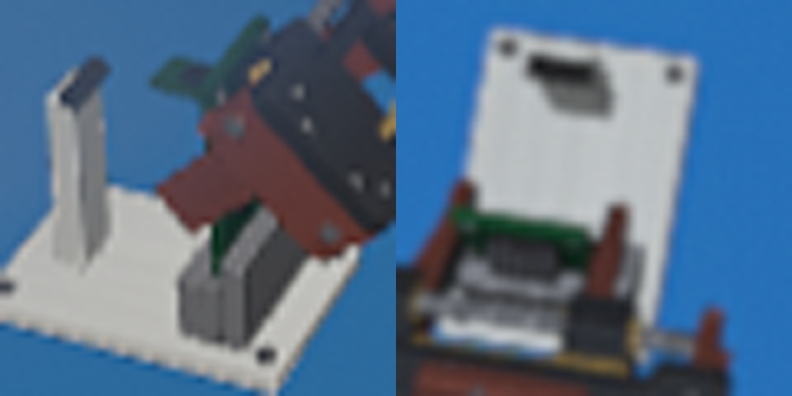

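The board is in the slot, heat sink towards the robot, with 31 N reacting at the bottom. I'll ease off and release, opening the gripper slowly.

>>> send_rows(
  motion=[
    [0, 0, -0.004, 0, 0, 0],
    [-0.001, 0, -0.008, 0, 0, 0],
    [-0.001, 0, -0.011, 0, 0, 0],
    [-0.001, 0, -0.011, 0, 0, 0],
    [-0.001, 0, -0.011, 0, 0, 0],
  ],
)

```text
t: 12.47
ee_pos: [606.2, 134.6, 65.6]
orientation: [3.136, 0.783, 2.964]
contact_force: [9.2, -1.9, 1.3]
width: 49.6
```

```bash
python3 -c "
from h import *
foot()"
```

```text
12.47 j [-0.78  0.54  0.22  2.34  2.2   0.51 -1.36] p [606.2 134.6  65.6] o [3.136 0.783 2.964] F [ 9.2 -1.9  1.3] w 49.6
foot z 12.1 in stand -1.45298326643215 0.2733827320061096 tilt -0.1779381819967578
```

>>> send_rows(
  motion=[
    [-0.003, 0, 0.001, 0, 0, 0],
    [-0.003, 0, 0.001, 0, 0, 0],
    [-0.003, 0, 0.001, 0, 0, 0],
  ],
)

```text
t: 12.72
ee_pos: [606.4, 134.6, 65.6]
orientation: [3.137, 0.781, 2.965]
contact_force: [6.5, -1.4, 1.5]
width: 49.5
```

>>> send_rows(
  motion=[
    [0, 0, 0, 0, 0, 0],
    [0, 0, 0, 0, 0, 0],
    [0, 0, 0, 0, 0, 0],
    [0, 0, 0, 0, 0, 0],
    [0, 0, 0, 0, 0, 0],
  ],
  grip=0.8,
)

```text
t: 13.13
ee_pos: [604.7, 134.7, 64.5]
orientation: [3.138, 0.777, 2.967]
contact_force: [0.5, 0.6, -0.6]
width: 70.2
```

```bash
python3 -c "
from h import *
foot()
s=manip.state();R=RR(s)
rel(s['ee_pos']-110*R[:,2],R)"
```

```text
13.13 j [-0.78  0.54  0.22  2.34  2.2   0.51 -1.36] p [604.7 134.7  64.5] o [3.138 0.777 2.967] F [ 0.5  0.6 -0.6] w 70.2
foot z 11.0 in stand -3.23050930941089 0.06220785479072065 tilt 0.12304469137548261
shift/400 [-0.    -0.    -0.275] turn/45 [0. 0. 0.] mm 110 deg 0.0
```

Now retreat along the tool axis, which clears the heat sink between the fingers.

>>> send_rows(
  motion=[
    [0, 0, -0.05, 0, 0, 0],
    [0, 0, -0.1, 0, 0, 0],
    [0, 0, -0.17, 0, 0, 0],
    [0, 0, -0.25, 0, 0, 0],
    [0, 0, -0.3, 0, 0, 0],
    [0, 0, -0.35, 0, 0, 0],
    [0, 0, -0.35, 0, 0, 0],
    [0, 0, -0.35, 0, 0, 0],
  ],
)

```text
t: 13.8
ee_pos: [508.0, 151.8, 166.1]
orientation: [3.134, 0.78, 2.965]
contact_force: [0.4, 0.0, -0.5]
width: 69.9
```

Run:
```python
from h import *
st()
b=eyes.grab_frame("side");a=eyes.grab_frame("top")
cv2.imwrite("pics/sf.png",b);cv2.imwrite("pics/tf.png",a)
k=8
S=lambda im,x,y:cv2.resize(im[y:y+70,x:x+50],None,fx=k,fy=k,interpolation=2)
cv2.imwrite("pics/fin.png",np.hstack([S(b,212,190),S(a,175,155)]))
```

```text
13.8 j [-0.54  0.2  -0.28  2.44  1.59  0.67 -0.81] p [508.  151.8 166.1] o [3.134 0.78  2.965] F [ 0.4  0.  -0.5] w 69.9
```

View pics/fin.png

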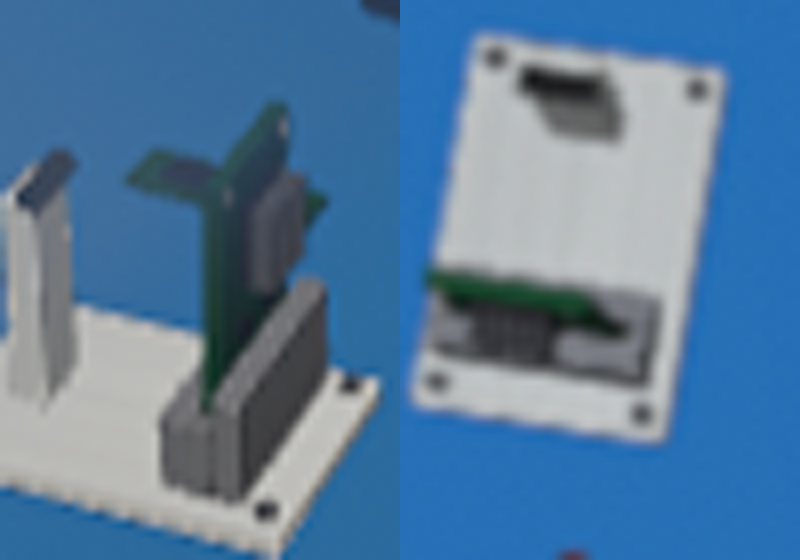

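The side view shows the board standing alone in the slot with the heat sink facing the robot; its top corners are at (207,185) and (275,102). I'll check how high the top edge is, using the cheek and bar as references, since it should be 122 mm when home and 128 mm if the carrier is still up.

Run:
```python
from h import *
np.set_printoptions(precision=1,suppress=True)
S=lambda u,v:((u+.5)/8-.5+212,(v+.5)/8-.5+190); T=lambda u,v:((u-400+.5)/8-.5+175,(v+.5)/8-.5+155)
print("near top",two(T(430,272),S(205,185)));print("far top",two(T(592,299),S(268,103)))
print("far cheek post side  corner z38",two(T(660,298),S(270,270)) )
print("bar L,R (95)",two(T(523,75),S(20,192)),two(T(602,72),S(70,152)))
h=hs(SY);y=np.array([-h[1],h[0],0])
for z in(122,128):
    for yy in(25,-25):
        X=np.r_[S0,z]+h*2+y*yy
        for n,o in(("side",(212,190,0)),("top",(175,155,400))):
            p=proj(n,X);print(z,yy,n,(p[0]-o[0]+.5)*8+o[2],(p[1]-o[1]+.5)*8)
for yy in(35,-35):
    p=proj("side",np.r_[S0,50]-14*h+y*yy);print("cheek",yy,(p[0]-212+.5)*8,(p[1]-190+.5)*8)
```

```text
near top (array([598.4, 161.4, 122.4]), np.float64(5.139151281360497))
far top (array([590.3, 113.4, 121.4]), np.float64(6.693028449486101))
far cheek post side  corner z38 (array([598.4,  99.1,  47.4]), np.float64(0.2160532391574312))
bar L,R (95) (array([664.5, 137.5,  93.8]), np.float64(5.860180785725343)) (array([660.4, 112.3,  93.7]), np.float64(3.1299216309956877))
122 25 side 208.8565945771652 186.18767383046384
122 25 top 431.3443135876455 258.3237426236069
122 -25 side 275.89264895273345 99.97542466336404
122 -25 top 596.8079691716123 282.9842642001083
128 25 side 208.23124635214117 169.54576151003835
128 25 top 428.29238850831416 254.99264229414962
128 -25 side 275.4756235559548 83.66523328389121
128 -25 top 594.6579817633894 279.78409237448477
cheek 35 250.56601217845923 409.35212248934727
cheek -35 339.24029681475986 282.48840439608193
```

```bash
python3 -c "
from h import *
st();print(manip.job_done())"
```

```text
13.9 j [-0.54  0.21 -0.27  2.44  1.59  0.67 -0.81] p [508.7 150.6 164.6] o [3.136 0.779 2.964] F [-0.  -0.5  0.1] w 70.2
the job is handed in; nothing more can be done
None
```

The board is standing by itself in the grey stand's slot, contact edge down and heat sink towards the robot, and I handed the job in at 13.9 s of the 53 s allowed. I gripped it by its long edges, turned it upright, found the slot by touching the foot against the taller robot-side cheek, lowered it in and pressed, then released and backed away.

**Last checks:**
- **Pressed home:** the push met 31 N at the bottom, where the carrier alone needs about 7 N. The modelled foot height was about 12 mm. The two views put the top edge at 121.4–122.4 mm; it should be 122 mm when home and 128 mm with the carrier still up. The carrier has no direct reading, so this is inferred.
- **Position:** before release, the modelled foot was within about 0.5 mm of centre along the slot.
- **Upright and clear:** the final picture shows the board upright, with the gripper well away and about zero force on the tool. I saw no contact with any bystander, but I did not measure their positions at the end.

**Disagreements:**
- The rays from the two views missed each other by 5–7 mm at the board's top corners, so those heights are good to about 2 mm.
- After the grasp the foot sat about 5.5 mm higher in the grip than modelled; I corrected for that before inserting.
- Under the press the modelled foot position across the slot drifted to 3.7 mm, more than the slot's play allows. I put that down to give in the arm and grip.

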